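# Clear a flat link into its tray, then hold a sprung joint arm at its stop

## Robot

A 7-joint arm with a two-finger parallel gripper is mounted at the origin on the work surface. World frame = base frame: x ahead of the robot, y to its left, z up, the work surface at z = 0. Lengths are in m, angles in rad, forces in N, time in s.
With the tool pointing down it reaches from about 0.4 to 0.85 m from the base axis. Payload 4.5 kg.
Tool frame: the origin (TCP) lies at the very end of the fingers, on their centre line; the grasp point (between the pads) lies 19 mm behind it; z points along the fingers, y is the line along which they close (so a half turn about z gives the same grasp; the last joint's range is limited). The gripper opens to 88 mm and grips with 3 to 60 N. Pads are 18 mm wide; open, the fingers measure 123 mm over their backs; the gripper's body (75 mm by 187 mm) begins 45 mm behind the grasp point.
Start: joints at [-1.082, 0.689, -0.195, 1.565, 0.157, 0.902, -0.215], TCP at [0.275, 0.562, 0.239] pointing down, gripper open.
Joint ranges: [-3.01, 3.01], [-0.46, 2.08], [-1.47, 1.51], [0.13, 2.56], [-1, 4.14], [0.04, 2.09], [-2.66, 2.66]. Speed limits (rad/s): [2.57, 2.57, 3.14, 3.14, 3.14, 3.14, 3.14].

## Interface

Orientations are given as a unit quaternion [x, y, z, w].
In Python, from plant import r, eyes, nets gives the robot as it stands.
- The arm moves only by the shell command python3 -m pendant 'ROWS' [FORCE]. ROWS is JSON, a list of rows, each an object of numbers: "claw": the opening, from 0 (shut) to 1 (fully open); "dx", "dy", "dz": the shift along the world's x, y, z in mm; "twist": the turn about the world's z in rad. In form: [{"claw": .., "dx": .., "dy": .., "dz": .., "twist": ..}, ...]. A call has 1 to 8 rows; each row is the pose to reach, as a shift and turn from the pose commanded when the call began; what a row does not reach only later rows make up. A row lasts 1/10 s, in which the tool goes at most 50 mm and 8.59 degrees, less where a joint would pass 70% of its speed; a pose out of reach is approached as far as the arm can. A call with a gripper value outside its range is refused whole. The fingers move at their own pace and stop on an object; FORCE is the grip in N (left out, the last holds). Time passes only in rows, so rows that repeat a pose let the fingers close. It gives the time, the measured TCP pose, the force, the opening and the grip force at its end, in the units of the state.
- r.get_state(): the state, without advancing time (a new reading comes with each control period).
- eyes.snapshot(name): name is "scene" or "side" or "wrist"; returns (picture, depth): 400x640x3 uint8, blue, green, red; 400x640 float32, m along the optical axis (not along the pixel's ray), 0 where there is no reading.
- eyes.camera_info(name): a dict with "K" (3x3 intrinsics, pixels), "world_to_cam" (4x4, takes a point from world to camera coordinates); the wrist camera has in their place "T_tool_cam" (4x4, takes a point from camera to tool coordinates, whose origin is the TCP and whose axes are the flange's). Camera axes: x right, y down, z forward; pixel columns grow to the right and rows downward; lengths in m; the calibration is good to about 2 mm. A picture is of the moment at which its call begins: read the wrist's pose just before it. camera_info takes no time and is no camera call.
- r.finish_job(): hands the job in; it is judged then, once.
Trained networks look in the newest picture that a camera, given by its name, has taken for a name from the list of things; names that differ only in an ending like _2 or _b are one class to them, and where a whole thing is asked for, a point or a joint stands for the part that bears it (a point fixed in the world has none). Each returns a list of dicts, best first, with "confidence" (0 to 1); they miss things now and then, are a little off and sometimes report something else, mostly with a low value. They report only what shows in the picture. A call takes as long as a camera call. They do not tell look-alikes from the thing itself.
- nets.spot_in(camera, query): "box" ([left, top, width, height] as shares, 0 to 1, of the picture: columns of its width, rows of its height, round what is visible of it).
- nets.place_of(camera, query): "position" ([column, row] as shares, 0 to 1, of the picture: columns of its width, rows of its height: a listed point, or the origin of a listed thing).
The state is a dict: "clock": time; "q": joint angles; "qd": joint speeds; "joint_torque": joint torques, N m; "tool_pos": TCP position; "eef_rot": TCP orientation; "contact_force": force on the tool from outside, world axes, zero at the start; "moment": the same for the moment, N m; "opening": opening from 0.0 (shut) to 1.0 (fully open); "finger_force": force on a finger pad.
Only numpy, scipy, OpenCV 4.12 (cv2) and the standard library are available. Lean on these libraries where they do the work, as an engineer would, in place of code of your own. Each camera call takes 0.05 s, during which the arm holds its last target. There are 200 camera calls.

## Task

My colleague at the laptop wants to zero the joint's encoder at the end stop, but a flat link has been left lying on the fixture plate in the way of the arm's swing: lay it flat in the empty compartment of the link tray, eye in the wide end, and let go of it. Then take the joint's output arm by its axle, bring it round clockwise against its spring until it is fully home on the far stop, and finish while holding it there: do not let go and never let it snap back. Leave the other parts on the bench and in the tray where they are.

Things in the scene. Friction and masses are not known exactly. Their poses are not given: they have to be found in the camera images.
- link_mid (a point): Loose flat steel link to put away, 130 mm long, 8 mm thick: 18 mm wide bar, 32 mm round eye at one end, 18 mm round tail at the other; about 0.12 kg. Lies flat on the fixture plate, underside 10 mm above the bench. Point: middle of its length, half-way up, where it is gripped across the bar (mass centre about 7 mm towards the eye). x along the bar to the eye, z up. 30 mm free beside the bar.
- link_eye (a point): Centre of the eye of the loose link, 49 mm from link_mid along its x.
- link_tray: Fixed grey tray, 152 x 220 mm, origin under its centre: 3 compartments along x at 70 mm spacing, floors 4 mm above the bench, 140 mm long. Each: eye pocket 40 mm wide (x 30 to 70 mm from its middle), tail pocket 26 mm wide (x -30 to -70), walls 10 mm above the floor; between (x -30 to 30) a finger channel at floor level, open across all three, so fingers can straddle a link.
- slot_mid (a point): Where the link's middle belongs: middle of the one empty compartment of the tray (which one varies; a dark link outline shows on its floor), 4 mm (half a link) above its floor, so 8 mm above the bench. x along the compartment towards its wide end, z up.
- slot_eye (a point): Where the centre of the link's eye belongs, 49 mm from slot_mid towards the wide end.
- fixture: Fixed aluminium plate 290 x 230 x 10 mm, origin under its centre, x to the middle of the arm's swing. On it, 85 mm behind the centre, the white round joint body (70 mm diameter, top 36 mm above the bench, hub and spring on it), and two rubber-capped stop posts (14 mm diameter, tops 58 mm above the bench) 85 mm from the pivot at 0.91 rad either side of x.
- output_arm (a joint): Angle of the joint's output arm, rad: 0 at rest on the near stop, grows clockwise seen from above, 1.40 home on the far stop. Let go, it springs back to 0. Spring moment 0.44 N m at 0 to 1.0 N m at 1.40: about 3.4 to 7.7 N at the axle.
- pivot (a point): Point on the arm's vertical pivot axis, 52 mm above the bench (arm mid-height). x points to the middle of the swing: the arm rests 0.70 rad anticlockwise of it (seen from above) and is home on the far stop 0.70 rad clockwise of it.
- axle (a point): Point to grip on the upright round steel axle (14 mm diameter) at the arm's free end, 130 mm from the pivot axis, 80 mm above the bench; swings with the arm. Axle top 94 mm above the bench; arm (8 mm thick, 22 mm wide bar, 32 mm eye) tops at 56 mm, a 21 mm collar on it at 59 mm; axle foot 4 mm above the plate. It may be gripped from any side and can turn in the grip.
- tray_link_a_mid (a point): A link like the loose one, already lying in its compartment; leave it alone. Middle of its length and thickness.
- tray_link_b_mid (a point): Another link already lying in its compartment; leave it alone. Middle of its length and thickness.
- sleeve_a_mid (a point): Flanged steel sleeve 24 mm wide, 22 mm high, standing on a corner of the fixture plate; leave it alone. Its centre.
- sleeve_b_mid (a point): A like sleeve standing on the bench between fixture and tray; leave it alone. Its centre.
- shaft_mid (a point): Turned steel shaft 32 mm wide at the foot, 60 mm high, standing on the bench between fixture and tray; leave it alone. Its centre.
- driver_grip (a point): Screwdriver 170 mm long lying beyond; leave it alone. Point on its handle.
- servo_mid (a point): Small white servo motor, 58 x 25 x 42 mm, beyond; leave it alone. Its centre.
There are look-alikes about, which are no part of the job. Leave any blue or pink look-alike of the part that bears link_mid alone.

How it is judged:
By the outcome, as a careful person would: the job done as asked, in the order asked, and still so for the second after the job is handed in, while the arm keeps its last pose, push and grip.
It also fails if it takes over 54 s, if anything falls off the work surface, if the arm or the gripper's body presses on something with over 40 N, if the wrist force passes 120 N, or if a joint passes its speed limit or range.

## Working session

There is one attempt and no reset: what is moved stays moved. The work goes in short steps, Python scripts to look and compute and a shell command to move; the robot and the scene stay as the last step left them, time stands still between calls to the robot, and variables do not carry over. Pictures are saved under pics/ and viewed, at most 11 in all, crops included, and the job is handed in when it is done.

```bash
mkdir -p pics; ls; cat > h.py <<'E'
import numpy as np, cv2
from plant import r, eyes, nets
def snap(c,name=None):
    s=r.get_state(); im,d=eyes.snapshot(c)
    if name: cv2.imwrite('pics/'+name,im)
    return s,im,d
E
python3 - <<'E'
from h import *
for c in ['scene','side']:
    s,im,d=snap(c,c+'0.png'); np.save(c+'_d.npy',d)
    i=eyes.camera_info(c); print(c,np.round(i['K'],1).tolist(),np.round(i['world_to_cam'],3).tolist())
    for q in ['link_mid','link_eye','slot_mid','slot_eye','pivot','axle','fixture','link_tray']:
        print(q,[(np.round(np.array(a['position'])*[640,400]).tolist(),round(a['confidence'],2)) for a in nets.place_of(c,q)])
print(r.get_state())
E
```

```text
pics
scene [[499.1, 0.0, 328.6], [0.0, 499.1, 197.9], [0.0, 0.0, 1.0]] [[-0.078, 0.997, 0.001, -0.056], [0.805, 0.064, -0.59, -0.373], [-0.589, -0.046, -0.807, 1.531], [0.0, 0.0, 0.0, 1.0]]
link_mid [([372.0, 245.0], 0.92), ([472.0, 178.0], 0.9), ([274.0, 160.0], 0.88), ([417.0, 337.0], 0.82), ([431.0, 133.0], 0.8)]
link_eye [([372.0, 258.0], 0.9), ([475.0, 160.0], 0.89), ([426.0, 356.0], 0.73), ([266.0, 150.0], 0.59), ([447.0, 129.0], 0.57)]
slot_mid [([181.0, 217.0], 0.76)]
slot_eye [([171.0, 230.0], 0.8)]
pivot [([391.0, 186.0], 0.7), ([184.0, 215.0], 0.15)]
axle [([286.0, 238.0], 0.72), ([417.0, 218.0], 0.64)]
fixture [([382.0, 225.0], 0.68), ([371.0, 245.0], 0.51), ([417.0, 220.0], 0.49)]
link_tray [([206.0, 227.0], 0.64), ([234.0, 232.0], 0.41)]
side [[496.6, 0.0, 332.9], [0.0, 496.6, 200.8], [0.0, 0.0, 1.0]] [[0.757, -0.654, -0.0, -0.331], [-0.325, -0.376, -0.868, 0.247], [0.567, 0.657, -0.496, 0.796], [0.0, 0.0, 0.0, 1.0]]
link_mid [([324.0, 281.0], 0.84), ([326.0, 187.0], 0.81), ([196.0, 183.0], 0.74), ([358.0, 155.0], 0.7), ([160.0, 218.0], 0.6)]
link_eye [([316.0, 297.0], 
[... 352 characters left out ...]
k': 0.9, 'q': array([-1.08222114,  0.68909097, -0.19461388,  1.56529955,  0.15728803,
        0.90248678, -0.21509458]), 'qd': array([ 0.00107717,  0.00169901,  0.00041119,  0.00140243, -0.0005483 ,
       -0.00050895,  0.00080159]), 'joint_torque': array([ 7.03483897e-05, -5.27491164e+01, -1.26677010e+00, -1.53739035e+01,
       -5.19317051e-02, -6.01889897e-04,  1.87075068e-05]), 'tool_pos': array([0.27451644, 0.56151578, 0.23874882]), 'eef_rot': array([ 2.25418024e-01,  9.74262137e-01,  5.05470941e-05, -4.81207104e-06]), 'contact_force': array([-0.09399945, -0.51182874, -0.38945697]), 'moment': array([0.00687885, 0.0402384 , 0.03812892]), 'finger_force': 0.0, 'opening': 0.998869226312942}
```

View pics/scene0.png

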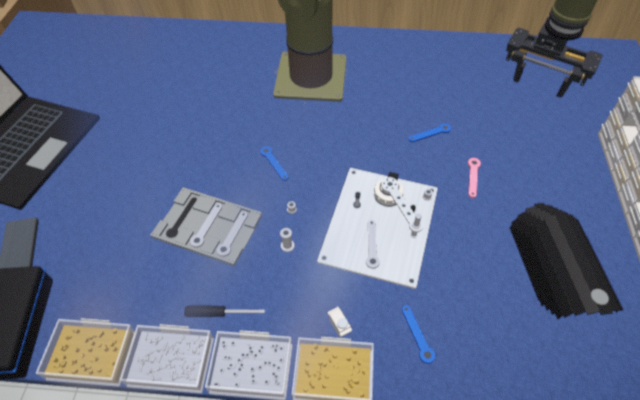

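View pics/side0.png

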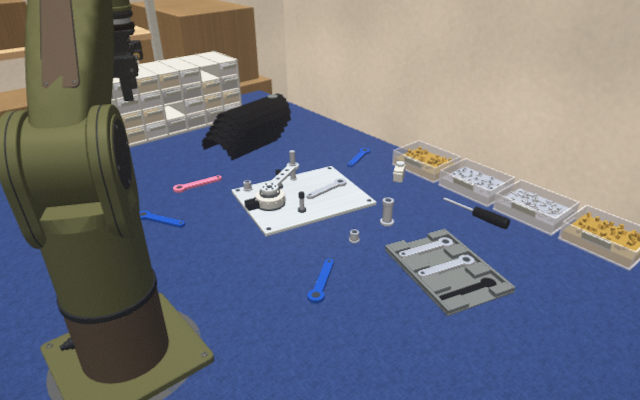

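The loose link candidates in the scene view are:
- grey on the plate (372,245)
- pink (474,178)
- blue (274,162), (431,133) and (417,335)
- two grey ones in the tray, (207,222) and (235,232)

Only the grey one on the plate fits "loose, steel, on the fixture plate". The arm axle is at (417,218) and the shaft at (286,238) is a look-alike. The empty compartment is the leftmost one, with its dark outline at (181,217) and its wide end at (171,232). I'll measure and then confirm with a wrist crop.

```bash
cat >> h.py <<'E'
from scipy.spatial.transform import Rotation as R
def cam(c,s=None):
    i=eyes.camera_info(c); K=np.array(i['K'])
    if c=='wrist':
        T=np.eye(4);T[:3,:3]=R.from_quat(s['eef_rot']).as_matrix();T[:3,3]=s['tool_pos']; return K,T@np.array(i['T_tool_cam'])
    return K,np.linalg.inv(np.array(i['world_to_cam']))
def onz(c,px,z,s=None):
    K,T=cam(c,s); d=T[:3,:3]@np.linalg.inv(K)@[px[0],px[1],1.]; o=T[:3,3]
    return o+d*(z-o[2])/d[2]
def proj(c,P,s=None):
    K,T=cam(c,s); p=np.linalg.inv(T)@np.append(P,1); q=K@p[:3]; return q[:2]/q[2]
def pts(c,q,z,s=None):
    return [(np.round(np.array(a['position'])*[640,400],1),np.round(onz(c,np.array(a['position'])*[640,400],z,s),4),round(a['confidence'],2)) for a in nets.place_of(c,q)]
E
python3 - <<'E'
from h import *
Z={'link_mid':.014,'link_eye':.014,'slot_mid':.008,'slot_eye':.008,'pivot':.052,'axle':.08,'fixture':0,'link_tray':0,'shaft_mid':.03,'sleeve_a_mid':.02}
for c in ['scene','side']:
    snap(c)
    for q,z in Z.items():
        for t in pts(c,q,z)[:6]: print(c,q,*t)
s=r.get_state();print(R.from_quat(s['eef_rot']).as_matrix().round(3).tolist(), np.round(eyes.camera_info('wrist')['T_tool_cam'],3).tolist())
E
```

```text
scene link_mid [371.1 244.2] [0.5922 0.2022 0.014 ] 0.96
scene link_mid [274.1 163.1] [ 0.3655 -0.058   0.014 ] 0.89
scene link_mid [433.1 131.6] [0.2186 0.3624 0.014 ] 0.76
scene link_mid [473.5 176.9] [0.3711 0.4585 0.014 ] 0.59
scene link_eye [426.2 352.9] [0.8392 0.3208 0.014 ] 0.86
scene link_eye [267.9 153.2] [ 0.3327 -0.0793  0.014 ] 0.7
scene link_eye [476.4 161.5] [0.3181 0.471  0.014 ] 0.66
scene link_eye [445.9 129.6] [0.2082 0.398  0.014 ] 0.64
scene slot_mid [181.6 216.5] [ 0.5466 -0.2594  0.008 ] 0.61
scene slot_mid [373.1 244.8] [0.5899 0.2074 0.008 ] 0.34
scene slot_mid [373.3 260. ] [0.6303 0.2089 0.008 ] 0.32
scene slot_mid [416.9 215.3] [0.498  0.3117 0.008 ] 0.27
scene slot_eye [169.8 233.5] [ 0.5967 -0.2752  0.008 ] 0.56
scene slot_eye [208.6 312. ] [ 0.7847 -0.1398  0.008 ] 0.5
scene pivot [387.3 184.6] [0.4432 0.235  0.052 ] 0.7
scene pivot [204.7 225. ] [ 0.594  -0.1828  0.052 ] 0.66
scene axle [419.5 218.8] [0.557  0.3058 0.08  ] 0.65
scene axle [207.1 226.1] [ 0.6141 -0.167   0.08  ] 0.28
scene fixture [380.2 225.2] [0.5285 0.2236 0.    ] 0.78
scene link_tra
[... 1129 characters left out ...]
052 ] 0.94
side pivot [351.6 242.2] [ 0.4366 -0.0579  0.052 ] 0.39
side axle [291.9 155.2] [0.5586 0.3002 0.08  ] 0.59
side fixture [302.7 197.8] [0.5285 0.2203 0.    ] 0.82
side fixture [354.6 241. ] [ 0.4967 -0.0039  0.    ] 0.59
side link_tray [445. 270.] [ 0.5631 -0.1958  0.    ] 0.58
side shaft_mid [387.6 210.3] [0.607  0.0056 0.03  ] 0.65
side shaft_mid [485. 282.] [ 0.5563 -0.2882  0.03  ] 0.24
side sleeve_a_mid [445.5 267.4] [ 0.548  -0.2061  0.02  ] 0.72
side sleeve_a_mid [249.1 186.9] [0.4395 0.3243 0.02  ] 0.46
[[-0.898, 0.439, 0.0], [0.439, 0.898, 0.0], [0.0, 0.0, -1.0]] [[-0.0, -0.954, -0.301, 0.079], [1.0, -0.0, 0.0, -0.001], [-0.0, -0.301, 0.954, -0.147], [0.0, 0.0, 0.0, 1.0]]
```

```bash
python3 -m pendant '[{"claw":1,"dx":50,"dy":-45,"dz":0,"twist":0.1},{"claw":1,"dx":90,"dy":-90,"dz":0,"twist":0.2},{"claw":1,"dx":130,"dy":-130,"dz":0,"twist":0.3},{"claw":1,"dx":165,"dy":-170,"dz":0,"twist":0.4},{"claw":1,"dx":200,"dy":-210,"dz":0,"twist":0.45},{"claw":1,"dx":235,"dy":-250,"dz":0,"twist":0.45},{"claw":1,"dx":265,"dy":-300,"dz":0,"twist":0.45},{"claw":1,"dx":285,"dy":-340,"dz":0,"twist":0.45}]'; python3 -m pendant '[{"claw":1,"dx":0,"dy":0,"dz":0,"twist":0},{"claw":1,"dx":0,"dy":0,"dz":0,"twist":0},{"claw":1,"dx":0,"dy":0,"dz":0,"twist":0}]'
python3 - <<'E'
from h import *
s,im,d=snap('wrist','w1.png');np.save('w1d.npy',d);print(s['tool_pos'],s['eef_rot'],s['clock'])
for q,z in {'link_mid':.014,'link_eye':.014,'pivot':.052,'axle':.08,'sleeve_a_mid':.021}.items():
    for t in pts('wrist',q,z,s)[:3]: print(q,*t)
E
```

```text
clock: 2.8
tool_pos: [0.5373, 0.2589, 0.2388]
eef_rot: [0.003, 1.0, 0.0, 0.0]
contact_force: [0.7, 0.4, 0.2]
opening: 1.001
finger_force: 0.0
clock: 3.1
tool_pos: [0.535, 0.2621, 0.2389]
eef_rot: [0.001, 1.0, 0.001, -0.0]
contact_force: [-0.7, -0.1, 0.1]
opening: 1.001
finger_force: 0.0
[0.53498247 0.26208984 0.23888217] [ 1.45051624e-03  9.99998648e-01  7.37259362e-04 -2.38145422e-04] 3.1
link_mid [276.5 209.9] [0.5858 0.2034 0.014 ] 0.97
link_mid [342.7 331. ] [0.7866 0.2974 0.014 ] 0.79
link_mid [490.9  24.9] [0.3658 0.4556 0.014 ] 0.74
link_eye [357.7 353.4] [0.8307 0.3224 0.014 ] 0.68
link_eye [280.1 240.9] [0.6319 0.2063 0.014 ] 0.57
pivot [297.3  94.4] [0.4406 0.2381 0.052 ] 0.89
axle [350.3 207. ] [0.5596 0.2959 0.08  ] 0.78
sleeve_a_mid [380.9  95.5] [0.4406 0.3347 0.021 ] 0.85
```

View pics/w1.png

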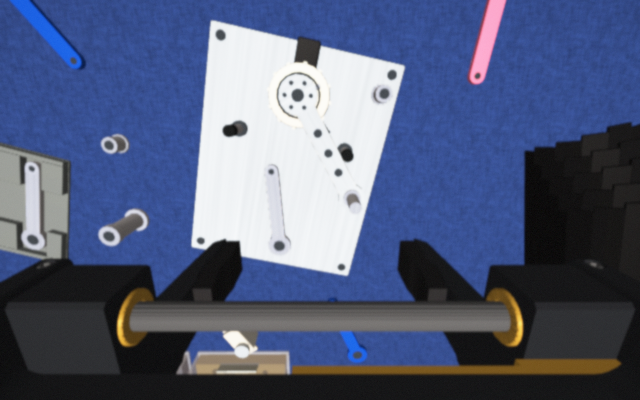

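```bash
python3 - <<'E'
from h import *
im=cv2.imread('pics/w1.png'); s=r.get_state()
c=im[145:270,190:380]; cv2.imwrite('pics/c1.png',cv2.resize(c,None,fx=4,fy=4,interpolation=cv2.INTER_CUBIC))
for p in [(272,172),(279,245),(271,165),(280,254)]: print(p,onz('wrist',p,.018,s).round(4))
print(im[200,255:300,1].tolist()); print(im[225,255:300,1].tolist())
E
```

```text
(272, 172) [0.5331 0.1999 0.018 ]
(279, 245) [0.6366 0.2043 0.018 ]
(271, 165) [0.524  0.1991 0.018 ]
(280, 254) [0.6506 0.2051 0.018 ]
[244, 244, 244, 242, 240, 239, 240, 240, 240, 240, 240, 238, 231, 226, 223, 222, 221, 222, 223, 222, 221, 217, 221, 222, 219, 204, 196, 228, 241, 243, 243, 242, 242, 243, 243, 242, 241, 241, 240, 241, 241, 242, 243, 243, 242]
[242, 242, 242, 241, 241, 242, 243, 244, 243, 243, 243, 242, 242, 241, 238, 230, 225, 225, 223, 225, 225, 224, 223, 220, 223, 222, 224, 215, 200, 210, 233, 240, 241, 241, 242, 242, 242, 243, 243, 243, 241, 242, 243, 243, 241]
```

View pics/c1.png

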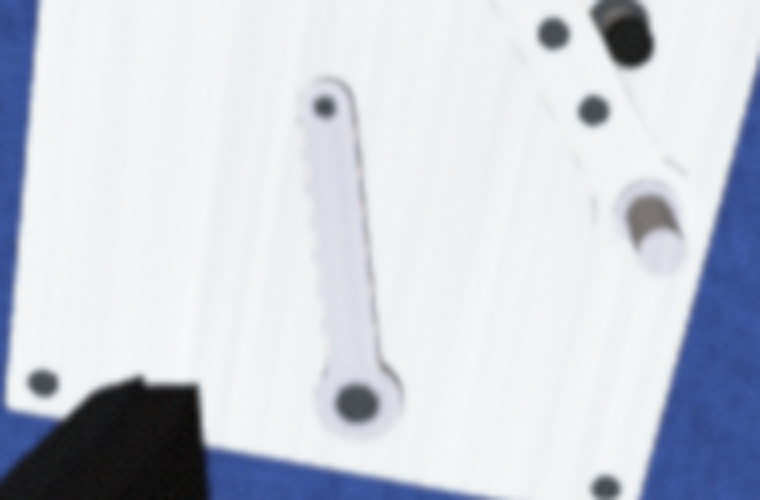

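The crop confirms it: a grey steel link on the plate, neither blue nor pink, with its tail hole at (271,171.5) and eye hole at (279,246). That puts its middle at about (0.589, 0.202), heading about 0.05 rad. I'll grip it about 15 mm towards the eye so the gripper body clears the axle.

```bash
python3 -m pendant '[{"claw":0.55,"dx":25,"dy":-25,"dz":-20,"twist":-0.03},{"claw":0.55,"dx":50,"dy":-50,"dz":-40,"twist":-0.05},{"claw":0.55,"dx":69,"dy":-65,"dz":-70,"twist":-0.05},{"claw":0.55,"dx":69,"dy":-65,"dz":-100,"twist":-0.05},{"claw":0.55,"dx":69,"dy":-65,"dz":-120,"twist":-0.05},{"claw":0.55,"dx":69,"dy":-65,"dz":-120,"twist":-0.05},{"claw":0.55,"dx":69,"dy":-65,"dz":-120,"twist":-0.05},{"claw":0.55,"dx":69,"dy":-65,"dz":-120,"twist":-0.05}]' 20
python3 - <<'E'
from h import *
s,im,d=snap('wrist','w2.png');print(s['tool_pos'],s['eef_rot'],s['clock'])
for q,z in {'axle':.08,'link_mid':.014,'link_eye':.014}.items():
    for t in pts('wrist',q,z,s)[:3]: print(q,*t)
E
```

```text
clock: 4.2
tool_pos: [0.6056, 0.1964, 0.1203]
eef_rot: [0.027, 1.0, 0.001, 0.001]
contact_force: [-0.3, -0.6, 0.1]
opening: 0.55
finger_force: 0.0
[0.60559988 0.19644327 0.12027465] [2.71202578e-02 9.99631277e-01 6.55070759e-04 1.17157835e-03] 4.2
axle [478.1 149.9] [0.5571 0.3001 0.08  ] 0.82
link_mid [325.3 182.3] [0.5896 0.2021 0.014 ] 0.58
link_eye [328.1 227. ] [0.6329 0.2026 0.014 ] 0.78
```

View pics/w2.png

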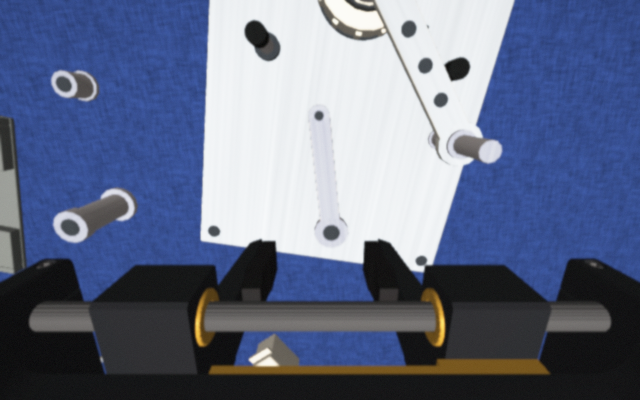

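The link sits between the fingers, with its tail hole at (319,116) and eye hole at (331,232). The axle is at about (480,150) → (0.557, 0.300), so the corner clearance holds. I'll go down and grip.

```bash
python3 -m pendant '[{"claw":0.55,"dx":0,"dy":0,"dz":-40,"twist":0},{"claw":0.55,"dx":0,"dy":0,"dz":-75,"twist":0},{"claw":0.55,"dx":0,"dy":0,"dz":-95,"twist":0},{"claw":0.55,"dx":0,"dy":0,"dz":-105,"twist":0},{"claw":0.55,"dx":0,"dy":0,"dz":-109,"twist":0},{"claw":0.55,"dx":0,"dy":0,"dz":-109,"twist":0}]' && python3 -m pendant '[{"claw":0.1,"dx":0,"dy":0,"dz":0,"twist":0},{"claw":0.1,"dx":0,"dy":0,"dz":0,"twist":0},{"claw":0.1,"dx":0,"dy":0,"dz":0,"twist":0},{"claw":0.1,"dx":0,"dy":0,"dz":0,"twist":0},{"claw":0.1,"dx":0,"dy":0,"dz":0,"twist":0},{"claw":0.1,"dx":0,"dy":0,"dz":0,"twist":0}]' 35
```

```text
clock: 5.0
tool_pos: [0.6052, 0.1958, 0.011]
eef_rot: [0.027, 1.0, 0.0, 0.001]
contact_force: [-0.3, 0.4, -0.1]
opening: 0.551
finger_force: 0.0
clock: 5.6
tool_pos: [0.6056, 0.1956, 0.0106]
eef_rot: [0.028, 1.0, 0.0, 0.001]
contact_force: [-0.4, 0.1, 5.7]
opening: 0.197
finger_force: 35.2
```

```bash
python3 -m pendant '[{"claw":0.1,"dx":0,"dy":0,"dz":15,"twist":0},{"claw":0.1,"dx":0,"dy":0,"dz":50,"twist":0},{"claw":0.1,"dx":0,"dy":0,"dz":100,"twist":0},{"claw":0.1,"dx":0,"dy":0,"dz":150,"twist":0},{"claw":0.1,"dx":-10,"dy":-30,"dz":180,"twist":0},{"claw":0.1,"dx":-25,"dy":-70,"dz":190,"twist":-0.05},{"claw":0.1,"dx":-40,"dy":-110,"dz":190,"twist":-0.1},{"claw":0.1,"dx":-50,"dy":-150,"dz":190,"twist":-0.15}]'; python3 -m pendant '[{"claw":0.1,"dx":-10,"dy":-40,"dz":0,"twist":0},{"claw":0.1,"dx":-20,"dy":-80,"dz":0,"twist":0},{"claw":0.1,"dx":-30,"dy":-120,"dz":0,"twist":0},{"claw":0.1,"dx":-30,"dy":-160,"dz":0,"twist":0},{"claw":0.1,"dx":-30,"dy":-200,"dz":0,"twist":0},{"claw":0.1,"dx":-30,"dy":-240,"dz":0,"twist":0},{"claw":0.1,"dx":-30,"dy":-270,"dz":0,"twist":0},{"claw":0.1,"dx":-30,"dy":-290,"dz":0,"twist":0}]';python3 -m pendant '[{"claw":0.1,"dx":0,"dy":0,"dz":0,"twist":0},{"claw":0.1,"dx":0,"dy":0,"dz":0,"twist":0}]'
python3 - <<'E'
from h import *
s,im,d=snap('wrist','w3.png');print(s['tool_pos'],s['eef_rot'],s['clock'])
for q,z in {'slot_mid':.008,'slot_eye':.008,'tray_link_a_mid':.008,'link_eye':.008,'link_tray':0}.items():
    for t in pts('wrist',q,z,s)[:4]: print(q,*t)
E
```

```text
clock: 6.4
tool_pos: [0.5533, 0.0439, 0.2009]
eef_rot: [0.103, 0.995, -0.0, 0.0]
contact_force: [0.3, -0.9, -0.7]
opening: 0.202
finger_force: 34.9
clock: 7.2
tool_pos: [0.5234, -0.2479, 0.2001]
eef_rot: [0.104, 0.995, -0.001, -0.0]
contact_force: [0.4, 0.2, -1.2]
opening: 0.195
finger_force: 34.9
clock: 7.4
tool_pos: [0.5244, -0.2439, 0.1999]
eef_rot: [0.102, 0.995, 0.0, -0.0]
contact_force: [0.1, 0.2, -0.4]
opening: 0.198
finger_force: 34.9
[ 0.52435639 -0.24387246  0.19993894] [ 1.02429867e-01  9.94740101e-01  4.28825231e-04 -2.65829132e-04] 7.4
slot_eye [307.6 233.3] [ 0.5907 -0.2737  0.008 ] 0.68
tray_link_a_mid [363.  201.2] [ 0.5628 -0.1981  0.008 ] 0.82
link_eye [320.3 304.6] [ 0.6985 -0.2796  0.008 ] 0.98
link_tray [365.3 199. ] [ 0.5633 -0.1941  0.    ] 0.91
link_tray [364.8 199.1] [ 0.5633 -0.1948  0.    ] 0.31
```

View pics/w3.png

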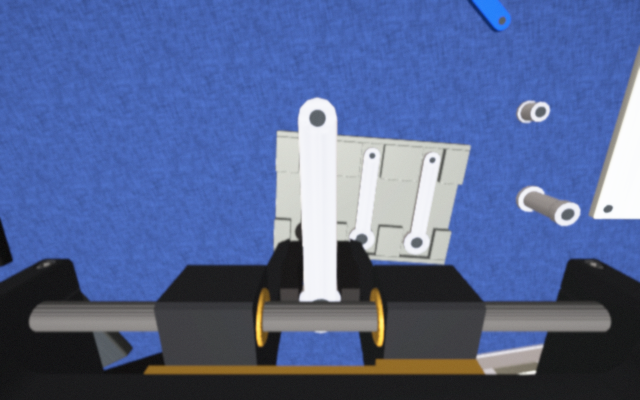

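The held link is straight in the grip, tail hole at (317,118), but it hides the empty slot. I'll shift sideways for a clear view.

```bash
python3 -m pendant '[{"claw":0.1,"dx":-10,"dy":45,"dz":0,"twist":0},{"claw":0.1,"dx":-15,"dy":90,"dz":0,"twist":0},{"claw":0.1,"dx":-15,"dy":110,"dz":0,"twist":0},{"claw":0.1,"dx":-15,"dy":110,"dz":0,"twist":0},{"claw":0.1,"dx":-15,"dy":110,"dz":0,"twist":0},{"claw":0.1,"dx":-15,"dy":110,"dz":0,"twist":0}]' >/dev/null
python3 - <<'E'
from h import *
s,im,d=snap('wrist','w4.png');print(s['tool_pos'],s['eef_rot'],s['clock'])
for q,z in {'slot_mid':.008,'slot_eye':.008,'link_tray':0}.items():
    for t in pts('wrist',q,z,s)[:4]: print(q,*t)
cv2.imwrite('pics/c4.png',cv2.resize(im[110:280,150:400],None,fx=3,fy=3,interpolation=cv2.INTER_CUBIC))
E
```

```text
[ 0.50979948 -0.13594916  0.19970031] [ 1.03129915e-01  9.94667754e-01 -5.28003814e-04  3.36339273e-05] 8.3
slot_mid [227.1 223. ] [ 0.5417 -0.2619  0.008 ] 0.93
slot_mid [320.  225.9] [ 0.5694 -0.1488  0.008 ] 0.75
link_tray [286.1 223.6] [ 0.5606 -0.1914  0.    ] 0.89
```

View pics/c4.png

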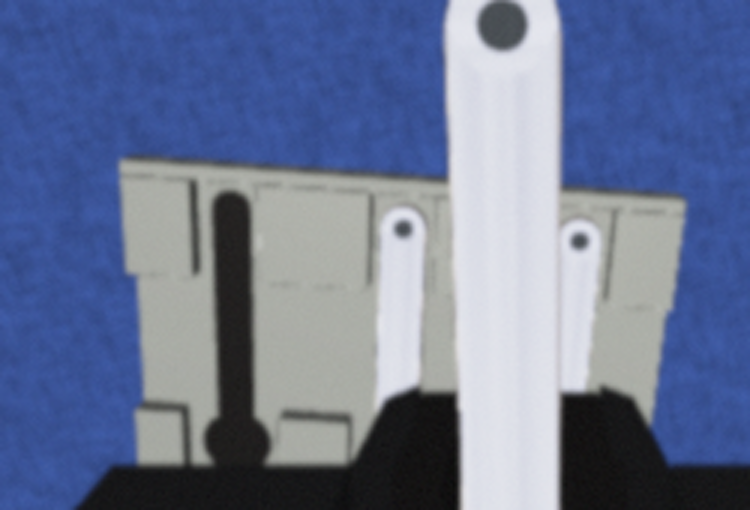

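The crop shows the dark outline with its tail centre at about (227,179) and eye centre at about (229,257) in full-picture pixels. The held link's tail hole is at (317.3,118.3).

```bash
python3 - <<'E'
from h import *
s=r.get_state()
T=onz('wrist',(227,179.3),.004,s);E=onz('wrist',(229,257),.004,s)
h=np.arctan2(*(E-T)[[1,0]]);m=T+(E-T)*56/105
print('outline',T,E,np.linalg.norm(E-T),'mid',m,'head',h)
K,C=cam('scene')
for a in [(197,197.5),]: pass
y=2*np.arctan2(s['eef_rot'][1],s['eef_rot'][0])-np.pi
H=onz('wrist',(317.3,118.3),s['tool_pos'][2]+.0072,s)
v=H-s['tool_pos'];print('tool head',y,'hole rel tool along/lat',v[0]*np.cos(y)+v[1]*np.sin(y),-v[0]*np.sin(y)+v[1]*np.cos(y))
E
```

```text
outline [ 0.48841411 -0.24611838  0.004     ] [ 0.58948859 -0.27491177  0.004     ] 0.10509571852570018 mid [ 0.5423205  -0.26147485  0.004     ] head -0.27752175824392156
tool head -0.20670061177056054 hole rel tool along/lat -0.07489712522339403 -0.0017488762172970258
```

```bash
python3 - <<'E'
from h import *
s=r.get_state()
a=onz('wrist',(190,163),.014,s);b=onz('wrist',(378.3,176.3),.014,s)
d=b-a;print(a,b,np.linalg.norm(d),'heading',np.arctan2(d[1],d[0])-np.pi/2)
h=-.2775; u=np.array([np.cos(h),np.sin(h)]); mid=np.array([.5423,-.2605])
t=mid+.018*u; print('TCP target',t,'delta',(t-s['tool_pos'][:2])*1000,'twist',h+.2067)
E
```

```text
[ 0.459553   -0.27842067  0.014     ] [ 0.51964139 -0.06826311  0.014     ] 0.21857907777743238 heading -0.2784904588834136
TCP target [ 0.55961138 -0.26543114] delta [  49.90305116 -129.84792193] twist -0.07080000000000003
```

```bash
python3 -m pendant '[{"claw":0.1,"dx":15,"dy":-45,"dz":-10,"twist":-0.071},{"claw":0.1,"dx":35,"dy":-90,"dz":-30,"twist":-0.071},{"claw":0.1,"dx":50,"dy":-130,"dz":-60,"twist":-0.071},{"claw":0.1,"dx":50,"dy":-130,"dz":-100,"twist":-0.071},{"claw":0.1,"dx":50,"dy":-130,"dz":-135,"twist":-0.071},{"claw":0.1,"dx":50,"dy":-130,"dz":-160,"twist":-0.071},{"claw":0.1,"dx":50,"dy":-130,"dz":-170,"twist":-0.071},{"claw":0.1,"dx":50,"dy":-130,"dz":-170,"twist":-0.071}]'
python3 - <<'E'
from h import *
s,im,d=snap('wrist','w5.png');print(s['tool_pos'],2*np.arctan2(s['eef_rot'][1],s['eef_rot'][0])-np.pi)
cv2.imwrite('pics/w5.png',im)
E
```

```text
clock: 9.3
tool_pos: [0.5589, -0.2644, 0.0285]
eef_rot: [0.138, 0.99, 0.0, -0.001]
contact_force: [0.7, -0.1, -1.4]
opening: 0.199
finger_force: 34.9
[ 0.5589157  -0.26444601  0.02851696] -0.2761613512465737
```

View pics/w5.png

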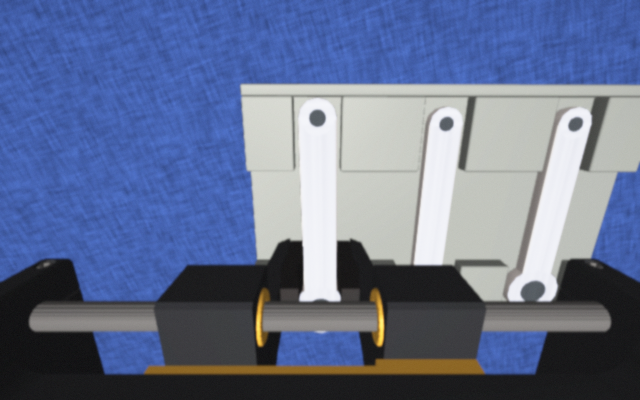

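The held link (columns 300–337) is centred in its tail pocket (295–341). I'll lower it and release.

```bash
python3 -m pendant '[{"claw":0.1,"dx":1,"dy":-1,"dz":-8,"twist":0},{"claw":0.1,"dx":1,"dy":-1,"dz":-15,"twist":0},{"claw":0.1,"dx":1,"dy":-1,"dz":-20,"twist":0},{"claw":0.1,"dx":1,"dy":-1,"dz":-23,"twist":0},{"claw":0.1,"dx":1,"dy":-1,"dz":-23,"twist":0},{"claw":0.1,"dx":1,"dy":-1,"dz":-23,"twist":0}]'
```

```text
clock: 9.95
tool_pos: [0.5609, -0.2654, 0.0068]
eef_rot: [0.137, 0.991, 0.0, 0.0]
contact_force: [0.4, -0.3, -1.7]
opening: 0.197
finger_force: 34.9
```

```bash
python3 -m pendant '[{"claw":0.1,"dx":0,"dy":0,"dz":-2,"twist":0},{"claw":0.1,"dx":0,"dy":0,"dz":-2,"twist":0},{"claw":0.45,"dx":0,"dy":0,"dz":-2,"twist":0},{"claw":0.45,"dx":0,"dy":0,"dz":-2,"twist":0},{"claw":0.45,"dx":0,"dy":0,"dz":-2,"twist":0},{"claw":0.45,"dx":0,"dy":0,"dz":-2,"twist":0}]'
python3 -m pendant '[{"claw":0.45,"dx":0,"dy":0,"dz":20,"twist":0},{"claw":0.45,"dx":0,"dy":0,"dz":60,"twist":0},{"claw":0.45,"dx":0,"dy":0,"dz":110,"twist":0},{"claw":0.45,"dx":-15,"dy":0,"dz":160,"twist":0},{"claw":0.45,"dx":-40,"dy":0,"dz":190,"twist":0},{"claw":0.45,"dx":-60,"dy":0,"dz":190,"twist":0},{"claw":0.45,"dx":-60,"dy":0,"dz":190,"twist":0},{"claw":0.45,"dx":-60,"dy":0,"dz":190,"twist":0}]'
python3 - <<'E'
from h import *
s,im,d=snap('wrist','w6.png')
cv2.imwrite('pics/c6.png',cv2.resize(im[90:290,200:460],None,fx=3,fy=3,interpolation=cv2.INTER_CUBIC))
E
```

```text
clock: 10.55
tool_pos: [0.5609, -0.2655, 0.0049]
eef_rot: [0.137, 0.991, -0.0, 0.0]
contact_force: [-0.0, -0.1, -0.2]
opening: 0.452
finger_force: 0.0
clock: 11.35
tool_pos: [0.501, -0.2655, 0.1947]
eef_rot: [0.138, 0.99, 0.0, 0.0]
contact_force: [0.6, -0.1, -0.2]
opening: 0.449
finger_force: 0.0
```

View pics/c6.png

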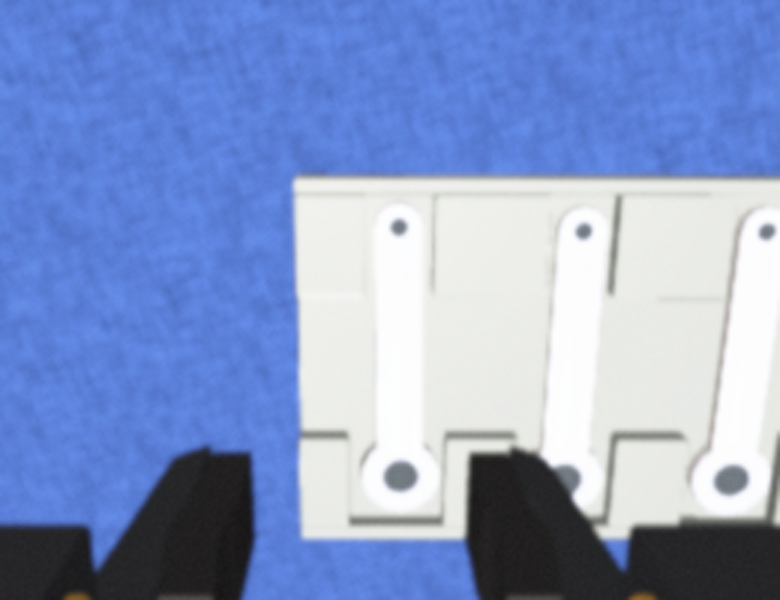

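The link lies flat in its compartment: tail hole at crop (399,227), eye at (400,476) in the wide pocket, and the neighbours undisturbed. Next is the axle.

```bash
python3 -m pendant '[{"claw":0.45,"dx":0,"dy":45,"dz":0,"twist":0.06},{"claw":0.45,"dx":0,"dy":90,"dz":0,"twist":0.12},{"claw":0.45,"dx":0,"dy":135,"dz":0,"twist":0.18},{"claw":0.45,"dx":0,"dy":180,"dz":0,"twist":0.24},{"claw":0.45,"dx":0,"dy":225,"dz":0,"twist":0.3},{"claw":0.45,"dx":0,"dy":270,"dz":0,"twist":0.36},{"claw":0.45,"dx":0,"dy":315,"dz":0,"twist":0.42},{"claw":0.45,"dx":0,"dy":360,"dz":0,"twist":0.48}]';python3 -m pendant '[{"claw":0.45,"dx":0,"dy":45,"dz":0,"twist":0},{"claw":0.45,"dx":0,"dy":90,"dz":0,"twist":0},{"claw":0.45,"dx":0,"dy":135,"dz":0,"twist":0},{"claw":0.45,"dx":10,"dy":170,"dz":10,"twist":0},{"claw":0.45,"dx":10,"dy":190,"dz":10,"twist":0},{"claw":0.45,"dx":10,"dy":190,"dz":10,"twist":0},{"claw":0.45,"dx":10,"dy":190,"dz":10,"twist":0}]'
python3 - <<'E'
from h import *
s,im,d=snap('wrist','w7.png');print(s['tool_pos'],2*np.arctan2(s['eef_rot'][1],s['eef_rot'][0])-np.pi)
for q,z in {'axle':.08,'pivot':.052}.items():
    for t in pts('wrist',q,z,s)[:2]: print(q,*t)
cv2.imwrite('pics/c7.png',cv2.resize(im,(800,500),interpolation=cv2.INTER_CUBIC))
E
```

```text
clock: 12.2
tool_pos: [0.5013, 0.0975, 0.1939]
eef_rot: [-0.104, 0.995, 0.0, -0.0]
contact_force: [0.3, 0.6, 0.1]
opening: 0.446
finger_force: 0.0
clock: 12.9
tool_pos: [0.5105, 0.2844, 0.2036]
eef_rot: [-0.102, 0.995, -0.001, -0.001]
contact_force: [-0.1, -0.5, 0.3]
opening: 0.45
finger_force: 0.0
[0.51050446 0.28438039 0.20363294] 0.20514855537369892
axle [323.6 239.9] [0.5565 0.2977 0.08  ] 0.97
pivot [286.4 109.4] [0.4397 0.236  0.052 ] 0.58
```

View pics/c7.png

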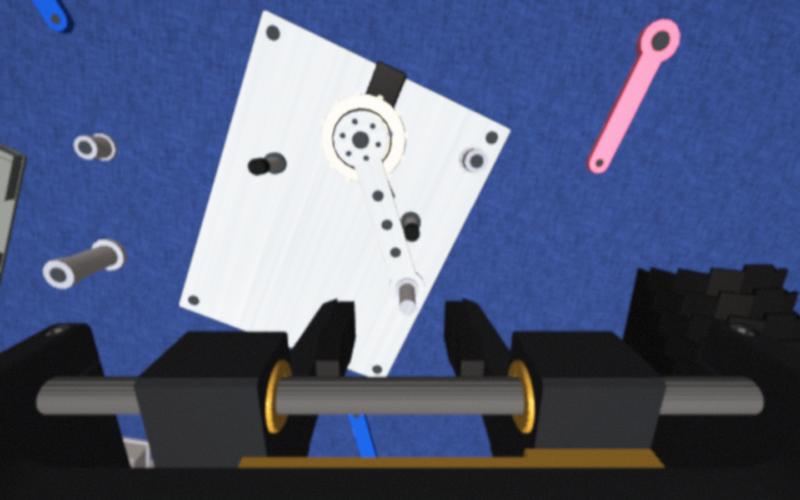

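The axle top is at (407,307) in this enlarged view and the pivot hub at (361,140). I'll go over the axle, down, and close gently first.

```bash
python3 -m pendant '[{"claw":0.45,"dx":20,"dy":8,"dz":-10,"twist":0},{"claw":0.45,"dx":46,"dy":14,"dz":-30,"twist":0},{"claw":0.45,"dx":46,"dy":14,"dz":-70,"twist":0},{"claw":0.45,"dx":46,"dy":14,"dz":-100,"twist":0},{"claw":0.45,"dx":46,"dy":14,"dz":-125,"twist":0},{"claw":0.45,"dx":46,"dy":14,"dz":-140,"twist":0},{"claw":0.45,"dx":46,"dy":14,"dz":-141,"twist":0},{"claw":0.45,"dx":46,"dy":14,"dz":-141,"twist":0}]' && python3 -m pendant '[{"claw":0.0,"dx":0,"dy":0,"dz":0,"twist":0},{"claw":0.0,"dx":0,"dy":0,"dz":0,"twist":0},{"claw":0.0,"dx":0,"dy":0,"dz":0,"twist":0},{"claw":0.0,"dx":0,"dy":0,"dz":0,"twist":0},{"claw":0.0,"dx":0,"dy":0,"dz":0,"twist":0}]' 12
```

```text
clock: 13.85
tool_pos: [0.5573, 0.2983, 0.0643]
eef_rot: [-0.102, 0.995, 0.0, 0.0]
contact_force: [0.2, 0.2, 0.9]
opening: 0.453
finger_force: 0.0
clock: 14.35
tool_pos: [0.5571, 0.3001, 0.0646]
eef_rot: [-0.102, 0.995, 0.001, 0.001]
contact_force: [-0.0, 2.0, 3.7]
opening: 0.153
finger_force: 12.0
```

```bash
python3 - <<'E'
from h import *
s=r.get_state();print(s['q'].round(2))
t0=.495
for k in range(0,16):
    a=.1*k; t=t0-a
    print(round(a,2),np.round(130*(np.array([np.cos(t),np.sin(t)])-[np.cos(t0),np.sin(t0)]),0),round(-a*.8,2))
E
```

```text
[-0.39  0.94 -0.33  1.66  0.47  0.62  0.8 ]
0.0 [0. 0.] -0.0
0.1 [  6. -12.] -0.08
0.2 [ 10. -24.] -0.16
0.3 [ 13. -37.] -0.24
0.4 [ 15. -49.] -0.32
0.5 [ 16. -62.] -0.4
0.6 [ 15. -75.] -0.48
0.7 [ 13. -88.] -0.56
0.8 [  10. -101.] -0.64
0.9 [   5. -113.] -0.72
1.0 [  -1. -125.] -0.8
1.1 [  -7. -136.] -0.88
1.2 [ -15. -146.] -0.96
1.3 [ -24. -155.] -1.04
1.4 [ -34. -164.] -1.12
1.5 [ -45. -171.] -1.2
```

```bash
python3 -m pendant '[{"claw":0,"dx":0,"dy":0,"dz":0,"twist":0},{"claw":0,"dx":0,"dy":0,"dz":0,"twist":0},{"claw":0,"dx":3,"dy":-6,"dz":0,"twist":-0.04},{"claw":0,"dx":6,"dy":-12,"dz":0,"twist":-0.08},{"claw":0,"dx":10,"dy":-24,"dz":0,"twist":-0.16},{"claw":0,"dx":13,"dy":-37,"dz":0,"twist":-0.24},{"claw":0,"dx":15,"dy":-49,"dz":0,"twist":-0.32},{"claw":0,"dx":15,"dy":-49,"dz":0,"twist":-0.32}]' 45
```

```text
clock: 15.15
tool_pos: [0.5718, 0.2505, 0.0646]
eef_rot: [0.06, 0.998, 0.002, 0.0]
contact_force: [-1.5, 6.6, 4.8]
opening: 0.145
finger_force: 45.0
```

```bash
python3 -m pendant '[{"claw":0,"dx":1,"dy":-13,"dz":0,"twist":-0.08},{"claw":0,"dx":0,"dy":-26,"dz":0,"twist":-0.16},{"claw":0,"dx":-2,"dy":-39,"dz":0,"twist":-0.24},{"claw":0,"dx":-5,"dy":-52,"dz":0,"twist":-0.32},{"claw":0,"dx":-10,"dy":-64,"dz":0,"twist":-0.4},{"claw":0,"dx":-16,"dy":-76,"dz":0,"twist":-0.48},{"claw":0,"dx":-22,"dy":-87,"dz":0,"twist":-0.56},{"claw":0,"dx":-22,"dy":-87,"dz":0,"twist":-0.56}]'
```

```text
clock: 15.95
tool_pos: [0.5509, 0.1658, 0.0645]
eef_rot: [0.333, 0.943, 0.004, 0.001]
contact_force: [1.6, 9.8, -0.3]
opening: 0.149
finger_force: 45.0
```

```bash
python3 -m pendant '[{"claw":0,"dx":-4,"dy":-5,"dz":0,"twist":-0.04},{"claw":0,"dx":-8,"dy":-10,"dz":0,"twist":-0.08},{"claw":0,"dx":-12,"dy":-15,"dz":0,"twist":-0.12},{"claw":0,"dx":-17,"dy":-19,"dz":0,"twist":-0.16},{"claw":0,"dx":-22,"dy":-23,"dz":0,"twist":-0.2},{"claw":0,"dx":-22,"dy":-23,"dz":0,"twist":-0.2},{"claw":0,"dx":-22,"dy":-23,"dz":0,"twist":-0.2}]'
python3 - <<'E'
from h import *
s=r.get_state();p=s['tool_pos'][:2]-[.442,.2382];print(s['tool_pos'],s['contact_force'],np.hypot(*p),.498-np.arctan2(p[1],p[0]))
E
```

```text
clock: 16.65
tool_pos: [0.5321, 0.1435, 0.0646]
eef_rot: [0.424, 0.906, 0.005, 0.003]
contact_force: [5.4, 7.8, -1.1]
opening: 0.14
finger_force: 45.0
[0.53214056 0.14347245 0.06455053] [ 5.4357056   7.82783544 -1.08593829] 0.13076172534518749 1.3082053260407203
```

```bash
cat > st.py <<'E'
from h import *
s=r.get_state();p=s['tool_pos'][:2]-[.442,.2382];t=np.arctan2(p[1],p[0]);f=s['contact_force']
print('angle',round(.498-t,3),'r',np.hypot(*p).round(4),'Ftan',round(-f[0]*np.sin(t)+f[1]*np.cos(t),1),'Frad',round(f[0]*np.cos(t)+f[1]*np.sin(t),1))
E
python3 -m pendant '[{"claw":0,"dx":-3,"dy":-3,"dz":0,"twist":-0.03},{"claw":0,"dx":-5,"dy":-4,"dz":0,"twist":-0.05},{"claw":0,"dx":-5,"dy":-4,"dz":0,"twist":-0.05},{"claw":0,"dx":-5,"dy":-4,"dz":0,"twist":-0.05}]' >/dev/null; python3 st.py
python3 -m pendant '[{"claw":0,"dx":-2,"dy":-2,"dz":0,"twist":-0.02},{"claw":0,"dx":-2,"dy":-2,"dz":0,"twist":-0.02},{"claw":0,"dx":-2,"dy":-2,"dz":0,"twist":-0.02}]'>/dev/null; python3 st.py
```

```text
angle 1.355 r 0.1307 Ftan 9.5 Frad -2.5
angle 1.376 r 0.1307 Ftan 10.2 Frad -2.8
```

```bash
for i in 1; do :; done
python3 -m pendant '[{"claw":0,"dx":-2,"dy":-2,"dz":0,"twist":-0.02},{"claw":0,"dx":-2,"dy":-2,"dz":0,"twist":-0.02},{"claw":0,"dx":-2,"dy":-2,"dz":0,"twist":-0.02}]'>/dev/null; python3 st.py
python3 -m pendant '[{"claw":0,"dx":-2,"dy":-2,"dz":0,"twist":-0.02},{"claw":0,"dx":-2,"dy":-2,"dz":0,"twist":-0.02},{"claw":0,"dx":-2,"dy":-2,"dz":0,"twist":-0.02}]'>/dev/null; python3 st.py
```

```text
angle 1.397 r 0.1307 Ftan 9.9 Frad -4.2
angle 1.405 r 0.1307 Ftan 13.4 Frad -4.1
```

```bash
python3 -m pendant '[{"claw":0,"dx":-2,"dy":-1,"dz":0,"twist":0},{"claw":0,"dx":-2,"dy":-1,"dz":0,"twist":0},{"claw":0,"dx":-2,"dy":-1,"dz":0,"twist":0},{"claw":0,"dx":-2,"dy":-1,"dz":0,"twist":0}]'; python3 st.py
python3 - <<'E'
from h import *
s,im,d=snap('scene','s8.png'); cv2.imwrite('pics/c8.png',cv2.resize(im[130:290,140:450],None,fx=2.5,fy=2.5,interpolation=cv2.INTER_CUBIC))
E
```

```text
clock: 18.35
tool_pos: [0.5224, 0.1352, 0.0646]
eef_rot: [0.473, 0.881, 0.008, 0.004]
contact_force: [10.5, 12.7, -5.2]
opening: 0.143
finger_force: 45.0
angle 1.406 r 0.1307 Ftan 16.1 Frad -3.6
```

View pics/c8.png

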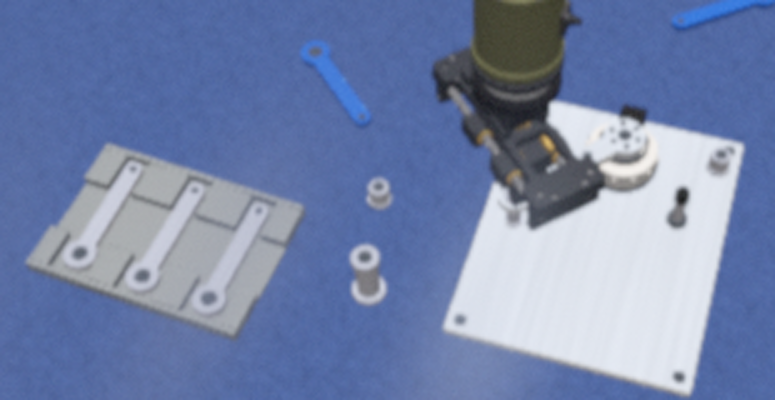

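The picture shows all three links in the tray (new one at (105,215)), the sleeve (378,190) and shaft (367,270) still standing, and the arm held at the far side with the axle at (512,205). The last push raised the force by 2.7 N with almost no movement, so the arm is against the stop.

```bash
python3 -c "
from plant import r
print(r.finish_job())"
```

```text
the job is handed in; nothing more can be done
None
```

The link is lying flat in the empty tray compartment with its eye in the wide end, the output arm is held by its axle on the far stop at about 1.40 rad, and the job was handed in at about 18 s of the 54 s allowed.

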